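Set the screw dispenser's portion sleeve and stack its cups

TASK

Get the screw dispenser ready for the next batch: turn its yellow portion sleeve until the red mark clicks in at 5 (the group of five white dots), and nest the two loose orange cups, upright and fully down, into the orange cup on the dispenser's cup seat so that all three make one stack there. Leave the jar and the tape roll where they are.

Things in the scene. Friction and masses are not known exactly. Their poses are not given: they have to be found in the camera images.
- dispenser: screw dispenser fixed to the bench: grey base plate 140 x 290 x 12 mm (x, y, z), origin at the centre of its underside. At y +80 mm a blue round housing with the dial and sleeve on top; at y -80 mm the cup seat; between them a grey motor box 42 mm high (x -5 to 65, y -30 to 30 mm). A fixed neck, capped 28 mm wide, rises through the sleeve to 135 mm above the bench
- dial (a point): centre of the black dial plate (122 mm diameter, top 75 mm above the bench), on the sleeve's axis. Six groups of white dots (1 to 6 dots = values 1 to 6) lie 30 degrees apart on its +x side: in the dispenser's frame, from +x towards +y, 1 dot at +75, 2 at +45, 3 at +15, 4 at -15, 5 at -45, 6 at -75 degrees
- sleeve (a joint): angle of the yellow portion sleeve (rad): 0 at value 1, 0.5236 per value, so 2.094 at value 5, stop just past value 6. It grows when the sleeve turns clockwise seen from above. Sprung detents (about 0.15 N m) pull it to the nearest value when let go
- sleeve_grip (a point): point on the sleeve's vertical axis, 25 mm above its lower edge (103 mm above the bench). The sleeve is a ribbed yellow cylinder, 54 mm diameter, from 78 to 112 mm above the bench; grip it across its diameter from above, astride the neck. Turns with the sleeve
- sleeve_mark (a point): the red mark at the sleeve's upper edge (27 mm off its axis); a red stripe 8 mm wide runs over the sleeve's top and down its side and points at the set value
- cup_seat (a point): centre of the cup seat, a low steel ring (43 mm inner diameter, 5 mm high) on the dispenser's base plate; the point is on the plate, 12 mm above the bench
- cup_base: the cup that stands on the cup seat: orange tapered cup, 72 mm high, outside diameter 66 mm at the rim, 39 mm at the foot, wall 3 mm, inner floor 24 mm above the underside, about 90 g. Origin: centre of the underside, z up. A cup fully nested in another stands on its inner floor, 24 mm higher, with 1.5 mm play all round
- cup_a: one of the two cups loose on the bench: orange tapered cup, 72 mm high, outside diameter 66 mm at the rim, 39 mm at the foot, wall 3 mm, inner floor 24 mm above the underside, about 90 g. Origin: centre of the underside, z up. A cup fully nested in another stands on its inner floor, 24 mm higher, with 1.5 mm play all round
- cup_b: the other cup loose on the bench: orange tapered cup, 72 mm high, outside diameter 66 mm at the rim, 39 mm at the foot, wall 3 mm, inner floor 24 mm above the underside, about 90 g. Origin: centre of the underside, z up. A cup fully nested in another stands on its inner floor, 24 mm higher, with 1.5 mm play all round
- jar: bystander: amber jar with a black lid, 60 mm diameter, 100 mm high; origin at the centre of its underside
- tape: bystander: green tape roll lying flat, 90 mm outside diameter, 56 mm hole, 25 mm high; origin at the centre of its underside
Not all that is in view belongs to the job. What is shaped like the cup_a but green or pink is not meant. What is shaped like the cup_base but purple is not meant.

How it is judged:
By the outcome, as a careful person would: the job done as asked, in the order asked, and still so for the second after the job is handed in, with the robot touching nothing.
It also fails if it takes over 72 s, if anything falls off the work surface, if the arm or the gripper's body presses on something with over 40 N, if the wrist force passes 120 N, or if a joint passes its speed limit or range.

ROBOT

A 6-joint arm with a two-finger parallel gripper is mounted at the origin on the work surface. World frame = base frame: x ahead of the robot, y to its left, z up, the work surface at z = 0. Lengths are in mm, angles in rad, forces in N, time in s.
With the tool pointing down it reaches from about 275 to 825 mm from the base axis. Payload 5.2 kg.
Tool frame: the origin (TCP) lies at the very end of the fingers, on their centre line; the grasp point (between the pads) lies 19 mm behind it; z points along the fingers, y is the line along which they close (so a half turn about z gives the same grasp; the last joint's range is limited). The gripper opens to 93 mm and grips with 3 to 60 N. Pads are 15 mm wide; open, the fingers measure 128 mm over their backs; the gripper's body (75 mm by 188 mm) begins 65 mm behind the grasp point.
Start: joints at [-0.203, 0.259, 1.535, -0, 1.348, -0.203], TCP at [550.005, 0.023, 218.653] pointing down, gripper open.
Joint ranges: [-3.14, 3.14], [-0.91, 2.08], [0.19, 2.58], [-1.22, 4.36], [0.22, 2.71], [-3.12, 3.12]. Speed limits (rad/s): [2.57, 2.57, 3.14, 3.14, 3.14, 3.14].

INTERFACE

Orientations are given as [roll, pitch, yaw] about the fixed x, y, z axes, in that order (R = Rz(yaw) Ry(pitch) Rx(roll)).
In Python, from bench import robot gives the robot as it stands. The module is installed in compiled form; this text tells all that it offers. Calls block until the motion is done:
- robot.move_ptp(position, orientation): joint-space move of the TCP to a pose.
- robot.move_linear(position, ori=None, speed=150, f_stop=None): straight line of the TCP; ori=None keeps the orientation; speed is the mean speed in mm/s. With f_stop (N) it stops when the force on the tool has changed by that much, and returns True; else False.
- robot.move_j(angles): joint-space move.
- robot.move_gripper(opening): opening from 0.0 (shut) to 1.0 (fully open); the grip force is fixed at half the most; returns when the fingers have stopped.
- robot.sleep(seconds).
- robot.inverse_kinematics(position, orientation): joint angles nearest the present ones, or None.
- robot.get_image(name): name is "scene" or "side" or "wrist"; returns a dict with "img" (384x512x3 uint8, blue, green, red), "fovy" (degrees; the focal length in pixels is half the picture's height over the tangent of half this angle, whatever the lens; pixels are square), "cx", "cy" (the principal point, pixels), "eye" and "orientation" of the camera in the world. Camera axes: x right, y down, z forward; pixel columns grow to the right and rows downward; lengths in mm; the calibration is good to about 2 mm. A picture is of the moment at which its call begins. There is no depth.
A pose or a line that the arm cannot do raises robot.MotionError and nothing moves.
- robot.hand_in(): hands the job in; it is judged then, once.
Readings, each from a call of its own:
- robot.current_t(): time.
- robot.current_qpos(): joint angles.
- robot.current_joint_vel(): joint speeds.
- robot.current_joint_efforts(): joint torques, N m.
- robot.current_tcp_pos(): TCP position.
- robot.current_eef_rot(): TCP orientation.
- robot.current_contact_force(): force on the tool from outside, world axes, zero at the start.
- robot.current_ft_torque(): the same for the moment, N m.
- robot.current_gripper_width(): opening from 0.0 (shut) to 1.0 (fully open).
- robot.current_finger_force(): force on a finger pad.
Only numpy, scipy, OpenCV 4.12 (cv2) and the standard library are available. Lean on these libraries where they do the work, as an engineer would, in place of code of your own. Each camera call takes 0.05 s, during which the arm holds its last target. There are 200 camera calls.

## Working session

There is one attempt and no reset: what is moved stays moved. The work goes in short steps, each a Python script; the robot and the scene stay as the last script left them, time stands still between calls to the robot, and variables do not carry over. Pictures are saved under pics/ and viewed, at most 10 in all, crops included, and the job is handed in when it is done.

```bash
mkdir -p pics; ls; cat > h.py <<'E'
import numpy as np, cv2
from scipy.spatial.transform import Rotation as R
from bench import robot
def cam(n):
    d=robot.get_image(n); d['f']=192/np.tan(np.radians(d['fovy'])/2) if d['img'].shape[0]==384 else None
    d['E']=np.array(d['eye'],float); o=np.array(d['orientation'],float)
    d['R']=R.from_euler('xyz',o).as_matrix() if o.shape==(3,) else o
    return d
def ray(d,p): 
    return d['R']@np.array([(p[0]-d['cx'])/d['f'],(p[1]-d['cy'])/d['f'],1.])
def onz(d,p,z):
    r=ray(d,p); return d['E']+r*(z-d['E'][2])/r[2]
def proj(d,P):
    c=d['R'].T@(np.array(P,float)-d['E']); return np.array([d['f']*c[0]/c[2]+d['cx'],d['f']*c[1]/c[2]+d['cy']])
def tri(ds,ps):
    A=np.zeros((3,3));b=np.zeros(3)
    for d,p in zip(ds,ps):
        r=ray(d,p);r/=np.linalg.norm(r);M=np.eye(3)-np.outer(r,r);A+=M;b+=M@d['E']
    return np.linalg.solve(A,b)
E
python3 - <<'E'
from h import *
import pickle
for n in ('scene','side','wrist'):
    d=cam(n); print(n,d['eye'],d['orientation'],d['fovy'],d['cx'],d['cy'],d['R'][:,2])
    pickle.dump(d,open(n+'0.pkl','wb')); cv2.imwrite(f'pics/{n}0.png',cv2.resize(d['img'],(768,576)))
print(robot.current_t(),robot.current_eef_rot(),robot.current_gripper_width())
E
```

```text
pics
scene [ 813.17648365  488.32373635 1018.28715934] [-2.55184333  0.01144832  2.57339147] 45.58755271317524 258.7756959470853 194.6125695234084 [-0.2912558  -0.47388439 -0.83102566]
side [ 159.42997172 -961.00673344  774.3373354 ] [-2.18808859e+00  1.96129313e-03 -3.59561911e-01] 51.81203711145756 257.7247837353107 189.80708360772155 [ 0.28586457  0.76370113 -0.57882815]
wrist [550.25022861  83.35936616 383.918552  ] [ 2.83799620e+00  7.26573298e-04 -8.82513446e-05] 67.58862063830857 254.25147000579747 193.5733902354966 [-7.19728315e-04 -2.98954051e-01 -9.54267236e-01]
0.15 [-3.14026428e+00 -2.55565847e-04  1.57082157e+00] 1.002162236465659
```

View pics/scene0.png

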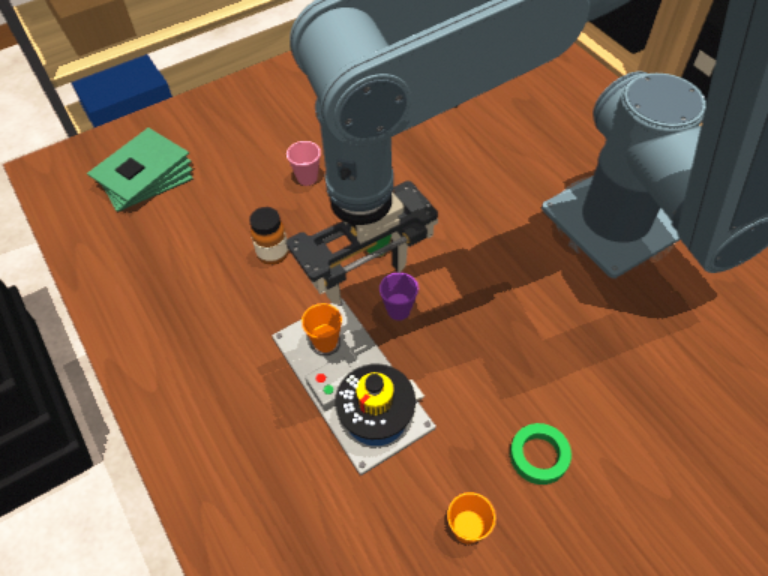

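View pics/side0.png

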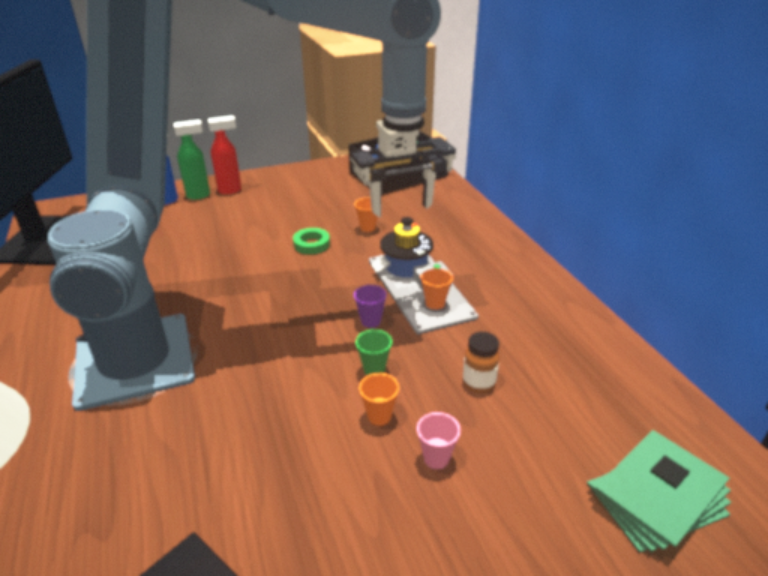

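The scene view shows the dispenser (dial at about (375,400), seat cup rim at (322,318)) and a loose orange cup at (470,510). The side view shows the other loose orange cup at (379,388), with green, pink and purple distractors near it. All cups are upright.

```bash
python3 - <<'E'
from h import *
import pickle
s=pickle.load(open('scene0.pkl','rb'));v=pickle.load(open('side0.pkl','rb'))
for n,d,p,z in [('far',v,(366,205),72),('far',s,(471,512),72),('near',v,(379,386),72),('seat',v,(436,280),84),('seat',s,(322,318),84),('neck',s,(374,381),135),('neck',v,(407,222),135),('dial',s,(375,400),75),('green',v,(374,341),72),('pink',v,(439,430),72),('purple',v,(370,296),72),('jar',v,(483,343),100),('tape',s,(541,452),25)]:
    print(n,onz(d,np.array(p)/1.5,z).round(0))
for n,a,b in [('far',(471,512),(366,205)),('seat',(322,318),(436,280)),('neck',(374,381),(407,222))]:
    print(n,tri([s,v],[np.array(a)/1.5,np.array(b)/1.5]).round(0))
E
```

```text
far [580. 310.  72.]
far [581. 315.  72.]
near [ 393. -300.   72.]
seat [600. -70.  84.]
seat [602. -60.  84.]
neck [603. 103. 135.]
neck [600.  89. 135.]
dial [604. 104.  75.]
green [ 423. -191.   72.]
pink [ 447. -420.   72.]
purple [462. -59.  72.]
jar [ 587. -293.  100.]
tape [428. 291.  25.]
far [581. 315.  69.]
seat [602. -63.  79.]
neck [603.  99. 129.]
```

```bash
python3 - <<'E'
from h import *
import pickle
ims=[]
rot=[np.pi,0,np.pi/2]
for i,p in enumerate([(420,-250,260),(600,-10,260),(590,150,260)]):
    robot.move_ptp(p,rot)
    robot.sleep(.2)
    d=cam('wrist');pickle.dump(d,open(f'w{i}.pkl','wb'));ims.append(d['img'])
    if i==1:
        d=cam('side');pickle.dump(d,open('side1.pkl','wb'))
d=cam('scene');pickle.dump(d,open('scene1.pkl','wb'));ims.append(d['img'])
cv2.imwrite('pics/w.png',cv2.resize(np.vstack([np.hstack(ims[:2]),np.hstack(ims[2:])]),(800,600),interpolation=cv2.INTER_AREA))
print(robot.current_t(),robot.current_qpos())
E
```

```text
3.9333 [ 6.34595651e-02  3.43170813e-01  1.31732267e+00 -2.11021759e-04
  1.48111983e+00  6.56618253e-02]
```

View pics/w.png

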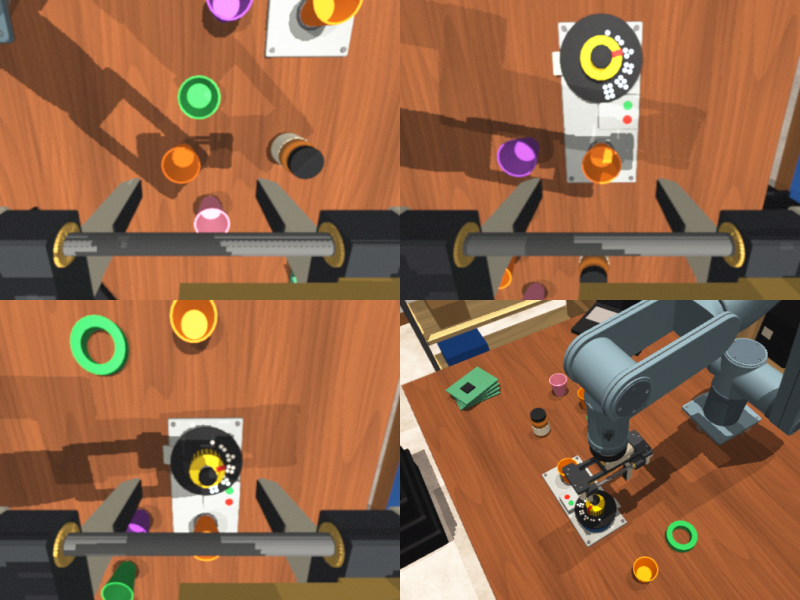

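The tiled wrist views show the near orange cup at (182,165) in tile 1. In tile 2 the dial is at (602,57), with the red mark pointing right and slightly up (about value 3), and the seat cup at (602,163). The far cup is at the top of tile 3, (193,320). Next I fit the silhouettes.

```bash
cat > fit.py <<'E'
from h import *
import pickle
from scipy.optimize import least_squares
D={n:pickle.load(open(n+'.pkl','rb')) for n in ('scene0','side0','w0','w1','w2','side1','scene1')}
T=np.linspace(0,2*np.pi,60)
C=np.stack([np.cos(T),np.sin(T),0*T],1)
def hull(d,P,parts):
    pts=np.array([proj(d,np.array(P)+C*r@np.eye(3)[k] if False else P) for k in []]) if False else \
      np.array([proj(d,np.array(P)+r*c+[0,0,h]) for r,h in parts for c in C])
    return cv2.convexHull(pts.astype(np.float32))
def cen(h):
    m=cv2.moments(h); return np.array([m['m10']/m['m00'],m['m01']/m['m00']]),m['m00']
def mask(d,kind):
    b=d['img'].astype(int);hsv=cv2.cvtColor(d['img'],cv2.COLOR_BGR2HSV)
    H,S,V=[hsv[...,i].astype(int) for i in range(3)]
    if kind=='orange': m=(S>225)&(V>110)&(H>=6)&(H<=27)
    if kind=='dial': m=(b.max(2)<70)
    if kind=='yellow': m=(H>=25)&(H<=33)&(S>150)&(V>70)
    if kind=='red': m=((H<=5)|(H>=174))&(S>180)&(V>90)
    return m.astype(np.uint8)
def blob(d,kind,px):
    m=cv2.morphologyEx(mask(d,kind),cv2.MORPH_CLOSE,np.ones((5,5)))
    n,l,st,c=cv2.connectedComponentsWithStats(m)
    i=min((k for k in range(1,n) if st[k,4]>60),key=lambda k:np.hypot(*(c[k]-px)))
    cs,_=cv2.findContours((l==i).astype(np.uint8),cv2.RETR_EXTERNAL,cv2.CHAIN_APPROX_NONE)
    return cv2.convexHull(max(cs,key=cv2.contourArea))
CUP=[(33,72),(19.5,0)]
def fit(views,P0,parts,kind,name):
    obs=[]
    for n in views:
        h=blob(D[n],kind,cen(hull(D[n],P0,parts))[0]); c,a=cen(h); c=c
        obs.append((n,c,a))
    f=lambda P:np.concatenate([cen(hull(D[n],P,parts))[0]-c for n,c,a in obs])
    r=least_squares(f,P0,diff_step=1e-3)
    print(name,'xyz',r.x.round(1),[(n,c.round(1).tolist(),(f([*P])[2*i:2*i+2]).round(1).tolist(),round(a/cen(hull(D[n],r.x,parts))[1],2)) for P in [r.x] for i,(n,c,a) in enumerate(obs)])
    for n,c,a in obs:
        g=lambda q:cen(hull(D[n],[*q,P0[2]],parts))[0]-c
        print('   ',n,'at nominal z:',least_squares(g,P0[:2],diff_step=1e-3).x.round(1))
    return r.x
if __name__=='__main__':
    fit(['w0','side0'],[393,-300,.01],CUP,'orange','near')
    fit(['scene0','scene1','side0'],[581,313,.01],CUP,'orange','far')
    fit(['w1','scene0','side0'],[601,-65,12],CUP,'orange','seat')
    fit(['w1','scene0'],[602,100,75],[(61,0),(61,-4)],'dial','dial')
    fit(['w1','scene0','side0'],[602,100,78],[(27,0),(27,34)],'yellow','sleeve')
    for n in ['w1','scene0']:
        p=cen(blob(D[n],'red',proj(D[n],[623,105,112])))[0]; print('red',n,p,onz(D[n],p,112).round(1))
E
python3 fit.py
```

```text
Traceback (most recent call last):
  File "fit.py", line 41, in <module>
    fit(['w0','side0'],[393,-300,.01],CUP,'orange','near')
    ~~~^^^^^^^^^^^^^^^^^^^^^^^^^^^^^^^^^^^^^^^^^^^^^^^^^^^
  File "fit.py", line 31, in fit
    h=blob(D[n],kind,cen(hull(D[n],P0,parts))[0]); c,a=cen(h); c=c
  File "fit.py", line 24, in blob
    i=min((k for k in range(1,n) if st[k,4]>60),key=lambda k:np.hypot(*(c[k]-px)))
ValueError: min() iterable argument is empty
```

```bash
python3 - <<'E'
import re
s=open('fit.py').read()
s=re.sub(r"    pts=np.array\(\[proj\(d,np.array\(P\)\+C\*r.*?\\\n\s+np","    pts=np",s,flags=re.S)
open('fit.py','w').write(s)
from fit import *
for n,P in [('w0',(393,-300,40)),('side0',(393,-300,40)),('w1',(601,-65,60)),('scene0',(581,313,60)),('w1',(640,-65,12)),('w0',(393,-200,0)),('w1',(602,80,112)),('w1',(602,50,75))]:
    x,y=proj(D[n],P).astype(int); p=D[n]['img'][y-2:y+3,x-2:x+3].reshape(-1,3); print(n,P,(x,y),np.median(p,0),cv2.cvtColor(np.median(p,0).astype(np.uint8)[None,None],cv2.COLOR_BGR2HSV))
E
```

```text
w0 (393, -300, 40) (np.int64(234), np.int64(202)) [ 42. 150. 253.] [[[ 15 213 253]]]
side0 (393, -300, 40) (np.int64(252), np.int64(266)) [ 69. 181. 254.] [[[ 18 186 254]]]
w1 (601, -65, 60) (np.int64(254), np.int64(208)) [ 37. 139. 250.] [[[ 14 217 250]]]
scene0 (581, 313, 60) (np.int64(312), np.int64(342)) [ 28. 209. 255.] [[[ 24 227 255]]]
w1 (640, -65, 12) (np.int64(280), np.int64(197)) [107. 113. 127.] [[[  9  40 127]]]
w0 (393, -200, 0) (np.int64(234), np.int64(128)) [ 60. 135.  41.] [[[ 66 178 135]]]
w1 (602, 80, 112) (np.int64(255), np.int64(95)) [ 85. 255. 255.] [[[ 30 170 255]]]
w1 (602, 50, 75) (np.int64(255), np.int64(122)) [66. 66. 68.] [[[ 0  8 68]]]
```

```bash
sed -i "s/m=(S>225)&(V>110)&(H>=6)&(H<=27)/m=(S>170)\&(V>130)\&(H>=9)\&(H<=27)\&(b[...,2]-b[...,0]>130)/; s/b.max(2)<70/b.max(2)<80/; s/(S>150)&(V>70)/(S>110)\&(V>70)/" fit.py
python3 fit.py
python3 - <<'E'
from fit import *
ov=[]
for n in ['w0','w1','scene0','side0']:
    im=D[n]['img'].copy()
    for k,c in [('orange',(255,0,0)),('dial',(255,0,255)),('yellow',(0,255,0)),('red',(255,255,0))]: im[mask(D[n],k)>0]=c
    ov.append(im)
cv2.imwrite('pics/m.png',cv2.resize(np.vstack([np.hstack(ov[:2]),np.hstack(ov[2:])]),(800,600),interpolation=cv2.INTER_AREA))
E
```

```text
near xyz [ 391.4 -300.7    5.7] [('w0', [231.3, 210.7], [0.1, 0.0], 0.96), ('side0', [252.4, 262.8], [-0.2, 0.0], 0.9)]
    w0 at nominal z: [ 390.8 -302.8]
    side0 at nominal z: [ 393.7 -295.5]
far xyz [583.3 319.3   3.9] [('scene0', [314.0, 344.1], [0.3, -0.1], 0.97), ('scene1', [314.0, 344.1], [0.3, -0.1], 0.97), ('side0', [242.9, 140.8], [1.2, 0.2], 0.6)]
    scene0 at nominal z: [583.  318.3]
    scene1 at nominal z: [583.  318.3]
    side0 at nominal z: [581.7 329.2]
seat xyz [605.2 -55.3  28.8] [('w1', [257.6, 210.8], [0.5, 0.5], 0.82), ('scene0', [213.9, 213.9], [0.4, 0.5], 0.72), ('side0', [291.3, 186.3], [-1.2, 0.1], 0.43)]
    w1 at nominal z: [604.8 -61.1]
    scene0 at nominal z: [601.6 -66.8]
    side0 at nominal z: [619.8 -34.6]
dial xyz [603.1 100.9  61.8] [('w1', [256.3, 74.8], [-0.1, -0.1], 0.04), ('scene0', [250.1, 269.0], [-0.3, 0.0], 1.04)]
    w1 at nominal z: [603.1  99.6]
    scene0 at nominal z: [605.4 106.4]
sleeve xyz [603.2  99.4  90.7] [('w1', [256.9, 73.6], [-0.1, -0.5], 0.95), ('scene0', [249.5, 259.3], [-0.7, -0.8], 0.71), ('side0', [270.6, 152.7], [0.2, 0.9], 0.35)]
    w1 at nominal z: [603.4 100.1]
    scene0 at nominal z: [599.9  96.5]
    side0 at nominal z: [613.2 125.2]Traceback (most recent call last):
  File "fit.py", line 46, in <module>
    p=cen(blob(D[n],'red',proj(D[n],[623,105,112])))[0]; print('red',n,p,onz(D[n],p,112).round(1))
          ~~~~^^^^^^^^^^^^^^^^^^^^^^^^^^^^^^^^^^^^^
  File "fit.py", line 23, in blob
    i=min((k for k in range(1,n) if st[k,4]>60),key=lambda k:np.hypot(*(c[k]-px)))
ValueError: min() iterable argument is empty
```

View pics/m.png

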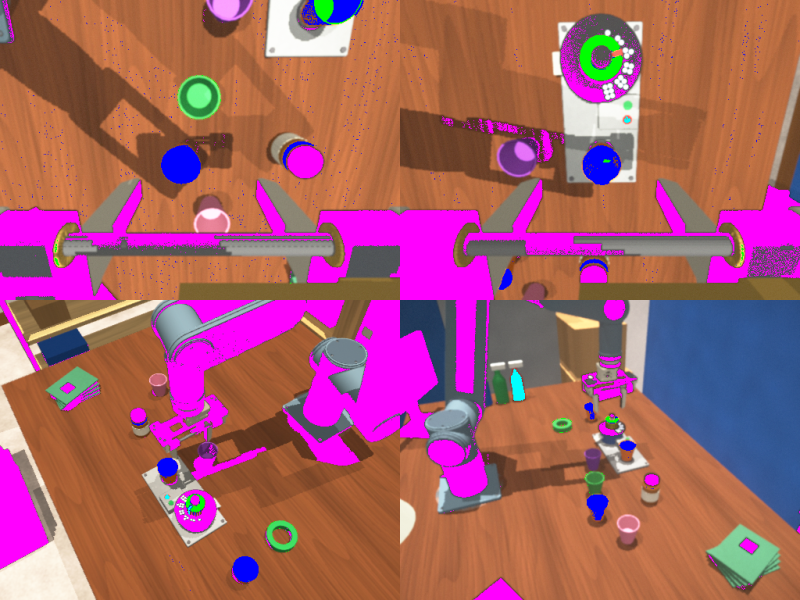

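The masks cover the near, far and seat cups well. The red mark was missed, so I take views with the camera straight above the sleeve, seat and far cup, where parallax is nil.

```bash
python3 - <<'E'
from h import *
import pickle
rot=[np.pi,0,np.pi/2]
for n,p in [('far3',(583,235,230)),('sl3',(603,17,230)),('seat3',(604,-144,230))]:
    robot.move_ptp(p,rot); robot.sleep(.2)
    d=cam('wrist');pickle.dump(d,open(n+'.pkl','wb'))
    if n=='sl3':
        cv2.imwrite('pics/sl3.png',cv2.resize(d['img'][20:190,150:360],None,fx=3,fy=3,interpolation=cv2.INTER_CUBIC))
print(robot.current_t())
import fit
from fit import *
for n in ('far3','sl3','seat3'): D[n]=pickle.load(open(n+'.pkl','rb'))
fit.fit(['far3','scene0'],[583,318,.01],CUP,'orange','far')
RIM=[(33,72)]
fit.fit(['seat3','w1'],[604,-61,12],CUP,'orange','seat')
s=fit.fit(['sl3','w1'],[603,100,78],[(27,0),(27,34)],'yellow','sleeve')
d=D['sl3'];b=d['img'].astype(int)
c=proj(d,[603,100,112]);yy,xx=np.mgrid[:384,:512]
m=(np.hypot(xx-c[0],yy-c[1])<27*d['f']/285)&(b[...,2]>130)&(b[...,1]<0.62*b[...,2])&(b[...,0]<.5*b[...,2])
p=np.array([xx[m].mean(),yy[m].mean()]);q=onz(d,p,112);print('red',m.sum(),q,np.degrees(np.arctan2(q[1]-s[1],q[0]-s[0])))
# white dots
w=(b.min(2)>190)&(np.hypot(xx-c[0],yy-c[1])<61*d['f']/320)
n,l,st,ce=cv2.connectedComponentsWithStats(w.astype(np.uint8))
for k in range(1,n):
    if st[k,4]>8:
        q=onz(d,ce[k],75)-[603,100,75];print(st[k,4],np.hypot(*q[:2]).round(1),np.degrees(np.arctan2(q[1],q[0])).round(1))
E
```

```text
6.7Traceback (most recent call last):
  File "<stdin>", line 13, in <module>
AttributeError: 'function' object has no attribute 'fit'
```

View pics/sl3.png

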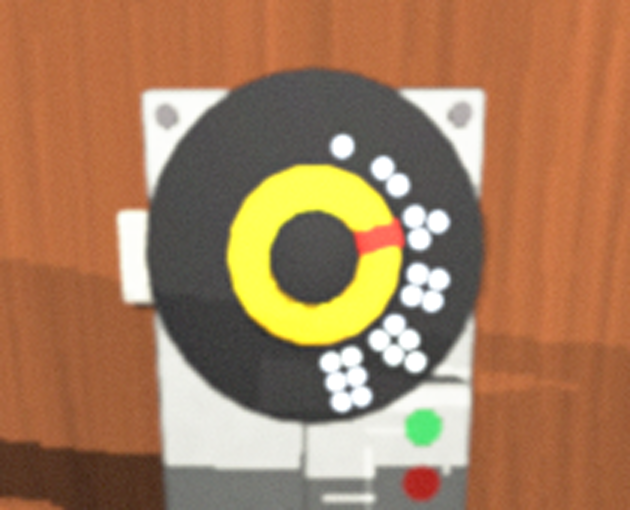

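The close view shows the red mark at (380,238), pointing at the three-dot group. The dial centre is at (316,246) and the five-dot group at (398,342), so I need two values clockwise, about 60°.

```bash
python3 - <<'E'
from fit import *
for n in ('far3','sl3','seat3'): D[n]=pickle.load(open(n+'.pkl','rb'))
fit(['far3','scene0'],[583,318,.01],CUP,'orange','far')
fit(['seat3','w1'],[604,-61,12],CUP,'orange','seat')
s=fit(['sl3','w1'],[603,100,78],[(27,0),(27,34)],'yellow','sleeve')
fit(['sl3'],[603,100,75],[(61,0)],'dial','dial')
d=D['sl3'];b=d['img'].astype(int)
c=proj(d,[603,100,112]);yy,xx=np.mgrid[:384,:512]
m=(np.hypot(xx-c[0],yy-c[1])<31)&(b[...,2]>130)&(b[...,1]<0.62*b[...,2])&(b[...,0]<.6*b[...,2])
p=np.array([xx[m].mean(),yy[m].mean()]);q=onz(d,p,112);print('red',m.sum(),q,np.degrees(np.arctan2(q[1]-s[1],q[0]-s[0])))
print('dial c',onz(d,(255.3,102),75),'neckcap',onz(d,(314/3+150,258/3+20),135))
for a,z in (((147,92),12),((484,92),12)): print(onz(d,(a[0]/3+150,a[1]/3+20),z))
E
```

```text
far xyz [5.840e+02 3.174e+02 3.000e-01] [('far3', [253.8, 102.6], [-0.2, -0.3], 1.07), ('scene0', [314.0, 344.1], [-0.7, -0.2], 0.98)]
    far3 at nominal z: [584.3 317.1]
    scene0 at nominal z: [583.  318.3]
seat xyz [604.6 -60.   14.9] [('seat3', [253.9, 103.9], [0.1, -0.0], 0.87), ('w1', [257.6, 210.8], [-0.1, 0.0], 0.89)]
    seat3 at nominal z: [604.5 -60. ]
    w1 at nominal z: [604.8 -61.1]
sleeve xyz [603.5 100.7  71.4] [('sl3', [254.2, 104.2], [-0.0, -0.0], 1.06), ('w1', [256.9, 73.6], [0.0, 0.0], 1.08)]
    sl3 at nominal z: [603.5 100.7]
    w1 at nominal z: [603.4 100.1]
dial xyz [602.9  94.5  74.8] [('sl3', [253.7, 107.5], [-0.0, -0.0], 0.05)]
    sl3 at nominal z: [602.9  94.5]
red 121 [623.85377092 106.25573502 112.        ] 15.1760253636012
dial c [604.67418853 103.68692819  75.        ] neckcap [603.86779483 100.04612897 135.        ]
[536.44596754 163.21071219  12.        ]
[672.76902803 163.53288179  12.        ]
```

```bash
python3 - <<'E'
from h import *
c=(603.7,100.2); y0=np.pi/2+.52
o=lambda y:[np.pi,0,y]
robot.move_ptp([*c,175],o(y0))
print(robot.move_linear([*c,84],speed=100,f_stop=10),robot.current_tcp_pos())
robot.move_gripper(0.3)
print('w',robot.current_gripper_width(),robot.current_finger_force(),robot.current_contact_force(),robot.current_qpos())
for k in range(1,6):
    robot.move_linear([*c,84],o(y0-np.radians(62)*k/5),speed=60)
    print(robot.current_t(),robot.current_qpos()[5].round(3),robot.current_contact_force().round(1),robot.current_ft_torque().round(2),robot.current_eef_rot().round(3))
robot.sleep(.3)
robot.move_gripper(1.0); robot.sleep(.2)
robot.move_linear([*c,190],speed=150)
robot.move_ptp([603,17,230],o(np.pi/2)); robot.sleep(.2)
d=cam('wrist');import pickle;pickle.dump(d,open('sl4.pkl','wb'))
cv2.imwrite('pics/sl4.png',cv2.resize(d['img'][20:190,150:360],None,fx=3,fy=3,interpolation=cv2.INTER_CUBIC))
b=d['img'].astype(int);yy,xx=np.mgrid[:384,:512]
p=proj(d,[603,100,112])
m=(np.hypot(xx-p[0],yy-p[1])<31)&(b[...,2]>130)&(b[...,1]<0.62*b[...,2])&(b[...,0]<.6*b[...,2])
q=onz(d,(xx[m].mean(),yy[m].mean()),112);print('red',m.sum(),q,np.degrees(np.arctan2(q[1]-100.4,q[0]-603.5)),robot.current_t())
E
```

```text
False [604.29428477 100.1243219   84.72134889]
w 0.5763934768060728 29.999403655529022 [-2.32053377 -1.0498057   1.98953308] [-1.76852090e-02  4.82068737e-01  1.55234551e+00 -2.43724237e-04
  1.10767838e+00 -5.37573485e-01]
9.8167 -0.324 [-2.6 -2.   3. ] [-0.2   0.47  0.04] [-3.141  0.     1.878]
10.1833 -0.11 [-5.2 -1.7  4.4] [-0.44  0.87  0.02] [-3.14   0.     1.663]
10.55 0.106 [-5.8 -3.   4.5] [-0.4   0.95  0.09] [-3.140e+00  1.000e-03  1.447e+00]
10.9167 0.323 [-7.5 -1.6  5.4] [-0.41  1.07 -0.12] [-3.14e+00  1.00e-03  1.23e+00]
11.2833 0.539 [-6.5 -2.3  6.2] [-0.34  1.12  0.01] [-3.140e+00  2.000e-03  1.014e+00]
red 119 [618.77238707  85.13841831 112.        ] -44.97972412811929 14.4083
```

View pics/sl4.png

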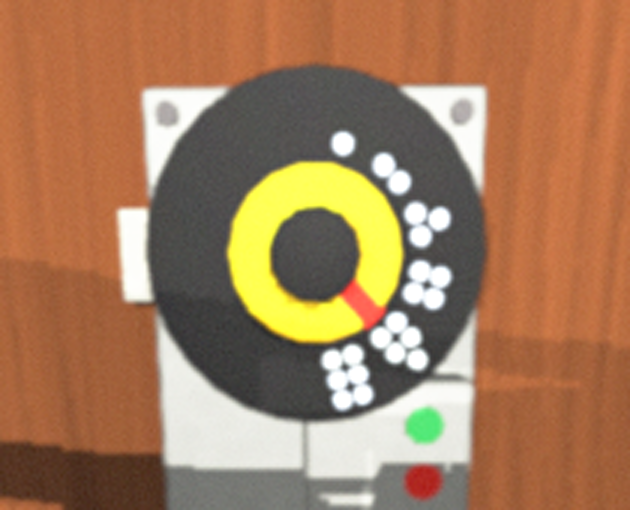

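The mark sits at −45.0° in the dispenser frame, on the five-dot group, so the sleeve is set. Next is the near cup.

```bash
cat > pick.py <<'E'
from fit import *
o=[np.pi,0,np.pi/2]
def pick(x,y):
    robot.move_ptp([x,y,130],o); 
    print('lower',robot.move_linear([x,y,51],speed=120,f_stop=8))
    robot.move_gripper(0.3); w=robot.current_gripper_width()
    print('w mm',w*93,robot.current_finger_force(),robot.current_tcp_pos())
    robot.move_linear([x,y,245],speed=150); robot.sleep(.2)
    print('lifted w',robot.current_gripper_width()*93,robot.current_finger_force(),robot.current_contact_force().round(2),robot.current_t())
E
python3 - <<'E'
from pick import *
robot.move_ptp([391,-384,230],o); robot.sleep(.2)
D['n3']=cam('wrist')
p=fit(['n3','w0'],[391,-301,.01],CUP,'orange','near')
if abs(p[2])<6:
    pick(p[0],p[1])
    cv2.imwrite('pics/held.png',np.hstack([cam('wrist')['img'],cam('side')['img']])[::1,::1])
    im=cv2.imread('pics/held.png');cv2.imwrite('pics/held.png',cv2.resize(im,(800,300),interpolation=cv2.INTER_AREA))
E
```

```text
near xyz [ 390.  -301.3    3.3] [('n3', [251.5, 103.7], [0.6, 0.1], 1.08), ('w0', [231.3, 210.7], [-0.8, -0.2], 0.97)]
    n3 at nominal z: [ 389.3 -301.2]
    w0 at nominal z: [ 390.8 -302.8]
lower False
w mm 63.96877941381643 30.000561650376767 [ 390.19179339 -301.48902769   51.33248442]
lifted w 63.70225787020882 29.999741474166512 [-0.16 -0.25 -1.65] 19.95
```

View pics/held.png

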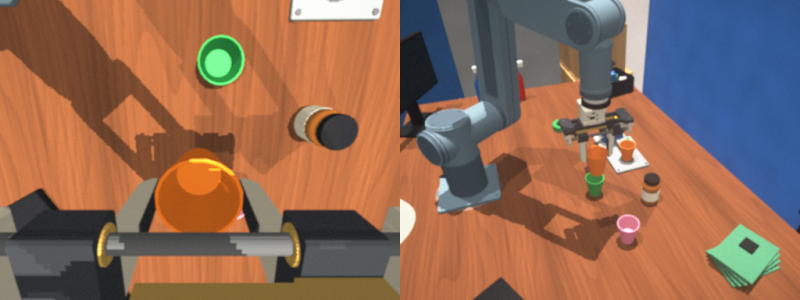

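The near cup is held upright between the fingers, with its rim around (200,195) in the wrist view. Now I place it.

```bash
cat >> pick.py <<'E'
def place(x,y,z):
    robot.move_ptp([x,y,245],o); robot.sleep(.2)
    print('a',robot.move_linear([x,y,z+12],speed=120,f_stop=12),robot.current_tcp_pos().round(1),robot.current_contact_force().round(1))
    print('b',robot.move_linear([x,y,z-1],speed=30,f_stop=10),robot.current_tcp_pos().round(1),robot.current_contact_force().round(1))
    robot.move_gripper(1.0); robot.sleep(.2)
    robot.move_linear([x,y,245],speed=150)
    print(robot.current_t())
E
python3 - <<'E'
from pick import *
place(604.5,-60,87.5)
robot.move_ptp([604,-144,230],o);robot.sleep(.2)
d=cam('wrist');pickle.dump(d,open('st1.pkl','wb'));D['st1']=d
fit(['st1'],[604,-60,36],CUP,'orange','stack')
robot.move_ptp([583,235,230],o);robot.sleep(.2)
e=cam('wrist');D['f4']=e;s=cam('side');pickle.dump(s,open('side2.pkl','wb'))
fit(['f4'],[584,317,.01],CUP,'orange','far')
print(robot.current_t())
cv2.imwrite('pics/st1.png',np.hstack([cv2.resize(d['img'][30:180,180:330],(400,400),interpolation=cv2.INTER_CUBIC),cv2.resize(s['img'][140:240,230:330],(400,400),interpolation=cv2.INTER_CUBIC)]))
E
```

```text
a False [605.1 -60.2 100.4] [ 0.   0.2 -0.6]
b True [604.4 -59.7  87.3] [0.1 0.8 4.7]
25.3667
stack xyz [604.6 -60.2  36. ] [('st1', [254.1, 103.0], [-0.0, -0.0], 0.89)]
    st1 at nominal z: [604.6 -60.2]
far xyz [584. 316.  -0.] [('f4', [253.8, 103.5], [-0.0, 0.0], 1.1)]
    f4 at nominal z: [584. 316.]
27.7667
```

View pics/st1.png

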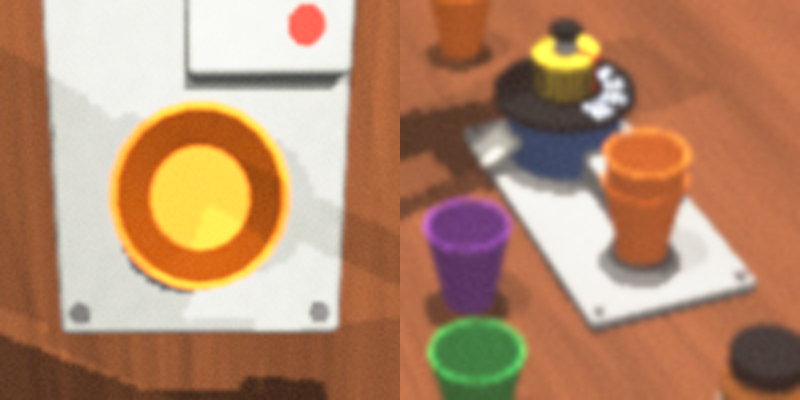

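The first cup is nested concentric and level: contact came at the expected height, and the side view shows the rims evenly spaced. Next is the far cup.

```bash
python3 - <<'E'
from pick import *
pick(584.1,316.6)
place(604.5,-60.1,111.5)
robot.move_ptp([604,-144,230],o);robot.sleep(.2)
d=cam('wrist');D['st2']=d
fit(['st2'],[604,-60,60],CUP,'orange','stack')
robot.move_ptp([500,200,300],o);robot.sleep(.3)
s=cam('side');
cv2.imwrite('pics/st2.png',np.hstack([cv2.resize(d['img'][30:180,180:330],(400,400),interpolation=cv2.INTER_CUBIC),cv2.resize(s['img'][140:240,230:330],(400,400),interpolation=cv2.INTER_CUBIC)]))
print(robot.current_t())
E
```

```text
lower False
w mm 63.14510800511664 31.91737254615873 [584.13547897 316.73499158  51.27797336]
lifted w 62.85500114394004 31.94246978731826 [ 0.1  -0.17 -1.14] 31.4
a False [605.1 -60.3 124.3] [ 0.6 -0.2 -1.1]
b True [604.6 -60.2 111.2] [-0.2 -0.2  3.8]
36.5667
stack xyz [604.5 -60.1  60. ] [('st2', [254.1, 102.7], [-0.0, 0.0], 0.9)]
    st2 at nominal z: [604.5 -60.1]
38.9667
```

View pics/st2.png

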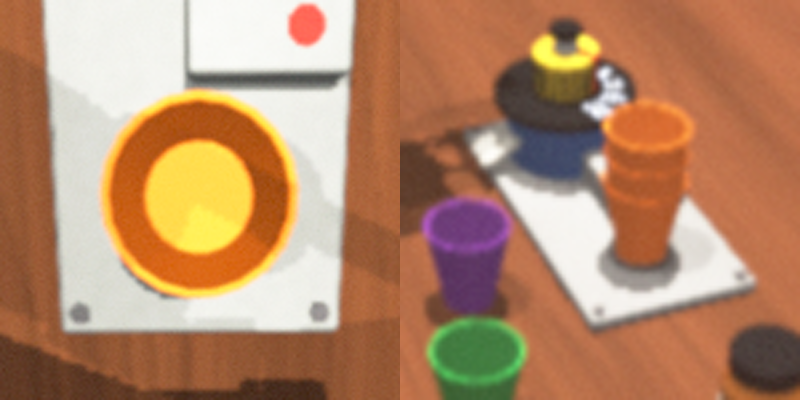

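The top view shows a concentric, level stack. The side view shows three evenly spaced rims, and the sleeve is untouched.

```bash
python3 -c "
from bench import robot
print(robot.hand_in())"
```

```text
the job is handed in; nothing more can be done
None
```

The sleeve is set at 5 and all three orange cups are nested in one level stack on the cup seat; the job is handed in at about 39 s, and I didn't touch the jar or tape roll.

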